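# Roll the press roller along the mounted print to the tape

## Robot

A 7-joint arm with a two-finger parallel gripper is mounted at the origin on the work surface. World frame = base frame: x ahead of the robot, y to its left, z up, the work surface at z = 0. Lengths are in m, angles in rad, forces in N, time in s.
With the tool pointing down it reaches from about 0.425 to 0.825 m from the base axis. Payload 3.6 kg.
Tool frame: the origin (TCP) lies where the fingers leave the gripper's body, on its centre line; the fingertips stand 73 mm ahead of it and the grasp point (between the pads) lies 54 mm ahead of it; z points along the fingers, y is the line along which they close (so a half turn about z gives the same grasp; the last joint's range is limited). The gripper opens to 85 mm and grips with 20 to 120 N. Pads are 22 mm wide; open, the fingers measure 114 mm over their backs; the gripper's body (76 mm by 85 mm) begins 54 mm behind the grasp point. The pads swing forward as they close: fully open they stand 13 mm farther back than shut.
Start: joints at [1.117, 0.615, -0.013, 1.423, 0.008, 1.103, -0.04], TCP at [0.27, -0.591, 0.304] pointing down, gripper open.
Joint ranges: [-3.12, 3.12], [-0.3, 2.06], [-1.34, 1.32], [0.26, 2.42], [-1.36, 4.5], [0.01, 1.98], [-2.84, 2.84]. Speed limits (rad/s): [2.79, 2.79, 3.14, 3.14, 3.14, 3.14, 3.14].

## Interface

Orientations are given as a unit quaternion [x, y, z, w].
In Python, from station import arm, snapshot, camera_info, ticket gives the robot as it stands. Calls block until the motion is done:
- arm.movep(position, orientation): joint-space move of the TCP to a pose.
- arm.line_to(position, velocity=0.15, ori=None): straight line of the TCP; ori=None keeps the orientation; velocity is the mean speed in m/s.
- arm.move_j(angles): joint-space move.
- arm.move_gripper(opening, effort=None): opening from 0.0 (shut) to 1.0 (fully open); effort is the grip in N (None keeps the last); returns when the fingers have stopped.
- arm.pause(seconds).
- arm.ik(position, orientation): joint angles nearest the present ones, or None.
- snapshot(name): name is "scene" or "top" or "wrist"; returns the picture (384x512x3 uint8, blue, green, red); there is no depth.
- camera_info(name): a dict with "fx", "fy", "cx", "cy" (pixels), "R" (3x3) and "t" (3): a world point X has camera coordinates R X + t; the wrist camera has in their place "T_tool_cam" (4x4, takes a point from camera to tool coordinates, whose origin is the TCP and whose axes are the flange's). Camera axes: x right, y down, z forward; pixel columns grow to the right and rows downward; lengths in m; the calibration is good to about 2 mm. A picture is of the moment at which its call begins: read the wrist's pose just before it. camera_info takes no time and is no camera call.
A pose or a line that the arm cannot do raises arm.MotionError and nothing moves.
- ticket.finish_job(): hands the job in; it is judged then, once.
Readings, each from a call of its own:
- arm.read_time(): time.
- arm.read_joint_positions(): joint angles.
- arm.read_dq(): joint speeds.
- arm.read_effort(): joint torques, N m.
- arm.read_tool_pos(): TCP position.
- arm.read_eef_rot(): TCP orientation.
- arm.read_ft_force(): force on the tool from outside, world axes, zero at the start.
- arm.read_wrist_torque(): the same for the moment, N m.
- arm.read_opening(): opening from 0.0 (shut) to 1.0 (fully open).
- arm.read_finger_force(): force on a finger pad.
Only numpy, scipy, OpenCV 4.12 (cv2) and the standard library are available. Lean on these libraries where they do the work, as an engineer would, in place of code of your own. Each camera call takes 0.05 s, during which the arm holds its last target. There are 200 camera calls.

## Task

Press down the freshly mounted print: roll the black press roller along the print, away from the robot, by pushing on its upper half with the fingertips, until it lies at rest on the yellow tape strip, centred over it and parallel to it, with both ends still on the board. Let it roll, do not skid, grip or lift it, and leave the jar, the dropper bottle and the light panel where they are.

Things in the scene. Friction and masses are not known exactly. Their poses are not given: they have to be found in the camera images.
- roller: Press roller lying on the print: solid black rubber cylinder, 60 mm diameter, 150 mm long, 0.4 to 0.75 kg, white line along it on top at the start. Origin at its centre, 36 mm above the table; its top is 66 mm up. y axis along the cylinder; x and z turn as it rolls. Let go at 50 mm/s it stops within about 5 mm. A fingertip dragged along its top carries it half as far as the fingertip goes.
- board: White mounting board with a colourful print on it, fixed to the table: 340 mm (x) by 260 mm (y), 6 mm thick. Origin at the centre of its underside, on the table. Its x axis points the way the roller is to go, away from the robot; z is up. The roller starts lying across it, along its y axis within about 4 degrees, on the end nearer the robot.
- tape: Flat yellow tape strip stuck across the board, fixed, 20 mm wide (x) and 260 mm long (y), of no felt thickness. Origin at its centre on the board's upper face, 6 mm above the table; its y axis runs along the strip. It lies 65 to 175 mm beyond the roller's starting place.
- jar: Bystander: glass jar with a steel lid, standing, 72 mm in diameter and 100 mm high, beside the board. Origin at the centre of its underside.
- dropper: Bystander: small amber dropper bottle with a black top, standing, 33 mm in diameter and 98 mm high, beside the board on the other side. Origin at the centre of its underside.
- panel: Bystander: flat black LED light panel lying on the table beyond the far end of the board, 75 by 130 mm and 18 mm thick. Origin at the centre of its underside.
There are look-alikes about, which are no part of the job. Leave any brown or green look-alike of the roller alone.

How it is judged:
By the outcome, as a careful person would: the job done as asked, in the order asked, and still so for the second after the job is handed in, with the robot touching nothing.
It also fails if it takes over 64 s, if anything falls off the work surface, if the arm or the gripper's body presses on something with over 40 N, if the wrist force passes 120 N, or if a joint passes its speed limit or range.

## Working session

There is one attempt and no reset: what is moved stays moved. The work goes in short steps, each a Python script; the robot and the scene stay as the last script left them, time stands still between calls to the robot, and variables do not carry over. Pictures are saved under pics/ and viewed, at most 10 in all, crops included, and the job is handed in when it is done.

```bash
mkdir -p pics; ls; python3 - <<'E'
from station import arm,snapshot,camera_info
import cv2,numpy as np
for n in("scene","top"):
    i=snapshot(n);cv2.imwrite(f"pics/{n}0.png",i);c=camera_info(n);print(n,c)
print(arm.read_time(),arm.read_eef_rot(),camera_info("wrist"))
E
```

```text
pics
scene {'fx': 449.3065708623802, 'fy': 449.3065708623802, 'cx': 248.12178451604436, 'cy': 190.8931254584364, 'R': array([[ 0.75222802,  0.65875444,  0.01398526],
       [ 0.4150824 , -0.45728277, -0.78651069],
       [-0.51172219,  0.59744042, -0.61741829]]), 't': array([-0.45225747, -0.11141241,  1.75960175])}
top {'fx': 494.7132159022253, 'fy': 494.7132159022253, 'cx': 249.00377642573503, 'cy': 189.08019170116623, 'R': array([[ 0.00622709, -0.99990051,  0.01265647],
       [-0.99508608, -0.00744685, -0.09873319],
       [ 0.09881762, -0.01197946, -0.99503345]]), 't': array([0.08465505, 0.50798627, 1.28183983])}
0.1 [ 9.77205345e-01  2.12293105e-01 -2.83785627e-04 -1.12753671e-03] {'fx': 280.5950793688076, 'fy': 280.5950793688076, 'cx': 255.77110999001815, 'cy': 194.52532248448486, 'T_tool_cam': array([[ 5.65943503e-04, -9.59851160e-01, -2.80509233e-01,
         7.27697219e-02],
       [ 9.99999838e-01,  5.62306821e-04,  9.34463242e-05,
         1.86410927e-03],
       [ 6.80376923e-05, -2.80509240e-01,  9.59851323e-01,
        -7.05844106e-02],
       [ 0.00000000e+00,  0.00000000e+00,  0.00000000e+00,
         1.00000000e+00]])}
```

View pics/top0.png

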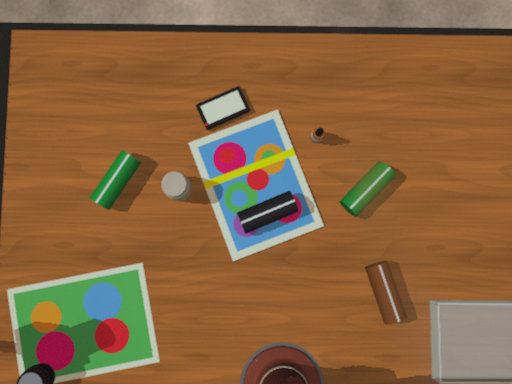

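View pics/scene0.png

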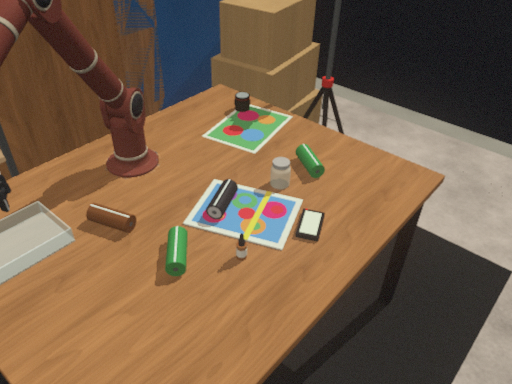

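The top view shows the black roller at (268,212) on the blue print, the tape from (205,184) to (295,153), the jar at (176,186), the dropper at (318,134) and the panel at (223,107). Things that could be taken for the roller: the green cylinders at (116,180) and (367,188), the brown one at (386,292), and the black-topped jar at (36,378) by the second print. I choose the black one at (268,212) and will measure it and check it in a close crop.

```bash
cat > h.py <<'E'
from station import arm,snapshot,camera_info,ticket
import cv2,numpy as np
from scipy.spatial.transform import Rotation as Ro
def cam(name):
    c=camera_info(name)
    if name=="wrist":
        p=arm.read_tool_pos();q=Ro.from_quat(arm.read_eef_rot()).as_matrix();T=c["T_tool_cam"]
        R=q@T[:3,:3];o=np.array(p)+q@T[:3,3]
    else: R=c["R"].T;o=-R@c["t"]
    return c,R,o
def cast(C,px,z):
    c,R,o=C;px=np.atleast_2d(px).astype(float)
    d=np.c_[(px[:,0]-c["cx"])/c["fx"],(px[:,1]-c["cy"])/c["fy"],np.ones(len(px))]@R.T
    return o+d*((z-o[2])/d[:,2])[:,None]
def proj(C,P):
    c,R,o=C;v=(np.atleast_2d(P)-o)@R;return np.c_[v[:,0]/v[:,2]*c["fx"]+c["cx"],v[:,1]/v[:,2]*c["fy"]+c["cy"]]
def big(m,near=None):
    cs,_=cv2.findContours(m.astype(np.uint8),cv2.RETR_EXTERNAL,cv2.CHAIN_APPROX_NONE)
    if near is not None: cs=[c for c in cs if np.hypot(*(c[:,0].mean(0)-near))<60]
    return max(cs,key=cv2.contourArea)
def rect(P):   # centre, long-axis direction angle, (long, short) of world xy points
    (c,s,a)=cv2.minAreaRect((P[:,:2]*1000).astype(np.float32))
    b=cv2.boxPoints((c,s,a));e=max([b[1]-b[0],b[2]-b[1]],key=np.linalg.norm)
    return np.array(c)/1000,np.degrees(np.arctan2(e[1],e[0]))%180,sorted(s)
def tapemask(i):
    h=cv2.cvtColor(i,cv2.COLOR_BGR2HSV);return cv2.inRange(h,(26,150,120),(34,255,255))
def blackmask(i): return cv2.morphologyEx((i.max(2)<70).astype(np.uint8),cv2.MORPH_CLOSE,np.ones((7,7)))
E
python3 - <<'E'
from h import *
C=cam("top");i=snapshot("top")
ct=big(tapemask(i),(250,168));print("tape",rect(cast(C,ct[:,0],.006)))
cb=big(blackmask(i),(268,212));print("roller sil",rect(cast(C,cb[:,0],.036)))
m=np.zeros(i.shape[:2],np.uint8);cv2.drawContours(m,[cb],-1,1,-1)
w=np.argwhere((m>0)&(i.min(2)>130))[:,::-1];print("white",rect(cast(C,w,.066)),len(w))
x0,y0=180,80;k=i[y0:270,x0:340].copy()
cv2.drawContours(k,[ct-[x0,y0],cb-[x0,y0]],-1,(255,0,255),1)
cv2.imwrite("pics/crop.png",cv2.resize(k,None,fx=3,fy=3,interpolation=0))
print(cast(C,[[278,111],[190,144],[234,259],[323,226]],.006)[:,:2])
E
```

```text
tape (array([0.57033667, 0.07951841]), np.float32(110.66667), [22.06063461303711, 243.10223388671875])
roller sil (array([0.44791806, 0.0396558 ]), np.float32(113.48753), [58.05928421020508, 150.4456329345703])
white (array([0.44758603, 0.04098625]), np.float32(113.102295), [5.915399551391602, 137.04779052734375]) 128
[[ 0.72350672  0.01027256]
 [ 0.63031221  0.24792644]
 [ 0.32341528  0.12637571]
 [ 0.41188359 -0.10983667]]
```

View pics/crop.png

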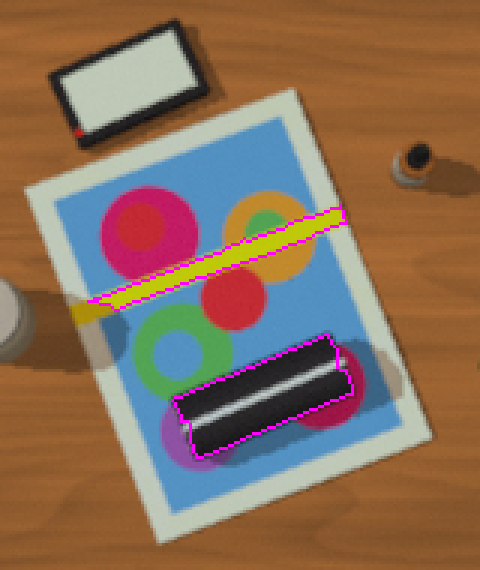

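The crop confirms the roller: black with a white line, on the blue print. The tape is about 128 mm ahead, along a heading of about 21°, and the roller is yawed about +2.4° from it. I'll hover and check with the wrist camera.

```bash
cat >> h.py <<'E'
def ori(yaw): # tool down, tool x at yaw deg
    return (Ro.from_euler('z',yaw,degrees=True)*Ro.from_euler('x',180,degrees=True)).as_quat()
def look(name="wrist",save=None):
    C=cam(name);i=snapshot(name)
    ct=big(tapemask(i));T=rect(cast(C,ct[:,0],.006))
    cb=big(blackmask(i),proj(C,[*RO[:2],.036])[0]);P=rect(cast(C,cb[:,0],.036))
    if save:
        k=i.copy();cv2.drawContours(k,[ct,cb],-1,(255,0,255),1);cv2.imwrite(save,k)
    return T,P
RO=np.array([.4478,.0405])
E
python3 - <<'E'
from h import *
q=ori(23.2)
arm.move_gripper(0.5)
arm.movep([.45,.04,.24],q)
print(arm.read_time(),arm.read_tool_pos(),arm.read_ft_force())
print(*look(save="pics/w1.png"),sep="\n")
for x in(.42,.44,.6,.66):print(x,arm.ik([x,.04+(x-.45)*.4,.13],q))
E
```

```text
2.9917 [0.45043018 0.03910144 0.24004328] [-0.36094776 -0.92298144 -0.29390392]
(array([0.56957373, 0.08608618]), np.float32(111.104675), [21.066864013671875, 259.731689453125])
(array([0.46105627, 0.04515128]), np.float32(113.11665), [33.71868896484375, 165.6821746826172])
0.42 [-0.03646033  0.58134828 -0.11768849  2.23400245  0.197142    0.33545682
 -1.48724544]
0.44 [-0.04458183  0.59751789 -0.12518546  2.17996751  0.19341818  0.37411495
 -1.49446622]
0.6 [-0.10165755  0.76161488 -0.16443906  1.71467341  0.18061764  0.68009015
 -1.5280955 ]
0.66 [-0.12225766  0.83891824 -0.17382533  1.51621786  0.17995253  0.8021482
 -1.53074635]
```

View pics/w1.png

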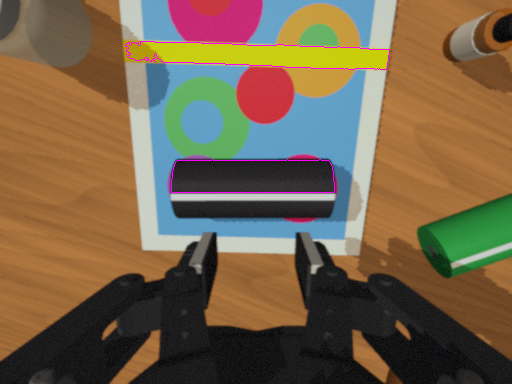

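The wrist view shows the roller at (253,188), the tape at row 55 and the fingers just behind the roller. The tape is at (0.570,0.086), 111.1°, so the roller has 130 mm to go. First stroke: touch the top slightly behind the axis, press lightly and drag.

```bash
cat >> h.py <<'E'
def n_(y): return np.array([np.cos(np.radians(y)),np.sin(np.radians(y))])
def touch(xy,yaw,z0,fmin=4.,zmin=.120):
    q=ori(yaw);arm.line_to([*xy,z0],.12,q);arm.pause(.15);f0=arm.read_ft_force()[2];z=z0;f=0
    while z>zmin:
        z-=.001;arm.line_to([*xy,z],.03);f=arm.read_ft_force()[2]-f0
        if f>fmin:break
    return z,f
def drag(xy,yaw,z,dist,yaw1,v,arc=0):
    e=np.array(xy)+n_((yaw+yaw1)/2)*dist
    arm.line_to([*e,z],v,ori(yaw1));f=arm.read_ft_force();return e,f
E
python3 - <<'E'
from h import *
yaw=23.1;q=ori(yaw)
s=RO-n_(yaw)*.008
arm.movep([*s,.16],q)
z,f=touch(s,yaw,.140);print("contact",z,f,arm.read_time())
z-=.0005
e,f=drag(s,yaw,z,.03,yaw,.06);print(f,arm.read_tool_pos(),arm.read_time())
arm.line_to([*e,z+.025],.15)
C=cam("top");i=snapshot("top");cv2.imwrite("pics/t1.png",i)
arm.line_to([*(e-n_(yaw)*.02),z+.06],.2)
i=snapshot("wrist");cv2.imwrite("pics/w2.png",i);print(arm.read_time())
E
```

```text
contact 0.136 5.172763433719333 4.925
[-2.09485379e-03  2.78647192e-01  7.84130219e+00] [0.46956755 0.04984383 0.13662945] 5.575
6.3417
```

View pics/w2.png

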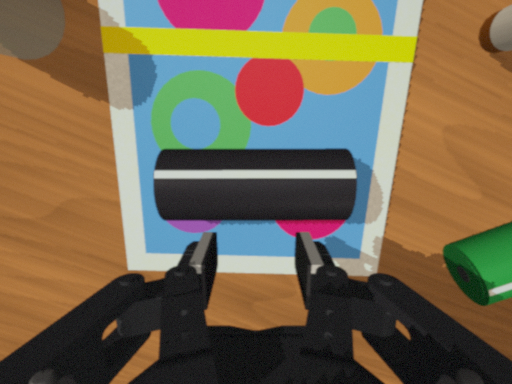

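The white line has rolled forward with the roller intact, so the stroke works. Next I repeat strokes with a slight yaw correction and measure by bisecting the silhouette.

```bash
cat >> h.py <<'E'
TC=np.array([.5696,.0861]);TY=21.1
def roller(guess):  # wrist view; bisect tangent rays, hit axis height
    C=cam("wrist");c,R,o=C;i=snapshot("wrist")
    m=cv2.morphologyEx((i.max(2)<75).astype(np.uint8),cv2.MORPH_CLOSE,np.ones((21,1)))
    p=proj(C,[*guess,.036])[0]
    n,l,st,_=cv2.connectedComponentsWithStats(m);k=l[int(p[1])-6:int(p[1])+7,int(p[0])-20:int(p[0])+20]
    k=np.bincount(k[k>0]).argmax();x,y,w,h=st[k][:4];B=[]
    for u in range(x+w//8,x+w-w//8):
        r=np.flatnonzero(l[:,u]==k);a=[]
        for v in(r[0]-.5,r[-1]+.5):
            d=np.array([(u-c["cx"])/c["fx"],(v-c["cy"])/c["fy"],1]);a.append(d/np.linalg.norm(d))
        d=sum(a);d/=d[2];B.append([d[0]*c["fx"]+c["cx"],d[1]*c["fy"]+c["cy"]])
    P=cast(C,B,.036)[:,:2];vx,vy,cx,cy=cv2.fitLine(P.astype(np.float32),cv2.DIST_HUBER,0,.01,.01).ravel()
    ang=np.degrees(np.arctan2(vy,vx))%180;ce=P.mean(0)
    gap=(TC-ce)@n_(TY);lat=(ce-TC)@n_(TY+90)
    print("roller",ce.round(4),"yaw",round(ang-90,2),"gap",round(gap,4),"lat",round(lat,4),"box",x,y,w,h,"t",arm.read_time())
    ct=big(tapemask(i));print("   tape",rect(cast(C,ct[:,0],.006)))
    return ce,ang-90,gap,i
def stroke(ce,yaw,dist,dyaw,v=.08):
    s=np.array(ce)-n_(yaw)*dist/4
    arm.movep([*s,.15],ori(yaw));z,f=touch(s,yaw,.139)
    e,f=drag(s,yaw,z-.0005,dist,yaw+dyaw,v);print("z",z,"f",f.round(1))
    arm.line_to([*e,z+.02],.15);return e
def view(ce,yaw):
    arm.line_to([*(np.array(ce)-n_(yaw)*.02),.20],.25,ori(yaw));arm.pause(.2);return roller(ce)
E
python3 - <<'E'
from h import *
ce,y,g,i=roller(RO+n_(23.1)*.015)
stroke(ce,y,.044,-1.)
ce,y,g,i=view(ce+n_(y)*.022,y)
E
```

```text
roller [0.3645 0.0032] yaw 8.5 gap 0.2212 lat -0.0035 box 0 150 512 234 t 6.3917
   tape (array([0.56869312, 0.08642516]), np.float32(111.72882), [20.936580657958984, 260.8782653808594])
z 0.12 f [-0.1 -0.7  0.4]Traceback (most recent call last):
  File "<stdin>", line 4, in <module>
  File "h.py", line 72, in view
    arm.line_to([*(np.array(ce)-n_(yaw)*.02),.20],.25,ori(yaw));arm.pause(.2);return roller(ce)
                                                                                     ~~~~~~^^^^
  File "h.py", line 54, in roller
    k=np.bincount(k[k>0]).argmax();x,y,w,h=st[k][:4];B=[]
ValueError: attempt to get argmax of an empty sequence
```

The mask merged with the gripper, so that stroke swept air behind the roller and the force shows no contact. I'll crop out the gripper rows and add a sanity check before moving.

```bash
sed -i 's|^    p=proj(C,\[\*guess,.036\])\[0\]|    m[229:]=0;p=proj(C,[*guess,.036])[0]|; s|-n_(yaw)\*.02),.20\]|-n_(yaw)*.03),.21]|; s|^    gap=(TC-ce)|    assert np.hypot(*(ce-guess))<.012 and y+h<228,(ce,guess,y,h)\n    gap=(TC-ce)|' h.py
python3 - <<'E'
from h import *
g0=RO+n_(23.1)*.015
ce,y,g,i=view(g0,23.1);cv2.imwrite("pics/w3.png",i)
stroke(ce,y,.044,-1.)
ce,y,g,i=view(ce+n_(y)*.022,y);cv2.imwrite("pics/w4.png",i)
E
```

```text
roller [0.4632 0.0458] yaw 23.09 gap 0.1137 lat 0.0007 box 159 125 193 69 t 14.4167
   tape (array([0.56932623, 0.0865614 ]), np.float32(110.9584), [21.454776763916016, 260.6730651855469])
z 0.136 f [-0.1  1.   8. ]
roller [0.4803 0.0532] yaw 23.46 gap 0.0951 lat 0.0014 box 158 136 193 63 t 17.5833
   tape (array([0.56895123, 0.0862459 ]), np.float32(111.63347), [20.95123291015625, 260.4604187011719])
```

The stroke rolled it about 18.6 mm, and the yaw error relative to the tape fell only slightly. I'll use a larger wrist rotation per stroke, centred on the roller yaw.

```bash
cat >> h.py <<'E'
def stroke(ce,yaw,dist,dyaw,v=.08,back=None):
    s=np.array(ce)-n_(yaw)*(dist/4 if back is None else back);y0=yaw-dyaw/2
    arm.movep([*s,.15],ori(y0));z,f=touch(s,y0,.139)
    e,f=drag(s,y0,z-.0005,dist,y0+dyaw,v);print("z",z,"f",f.round(1))
    arm.line_to([*e,z+.02],.15);return e
E
python3 - <<'E'
from h import *
ce=np.array([.4803,.0532])
for k in range(2):
    stroke(ce,23.1-.5*k,.044,-4.)
    ce=ce+n_(23)*.0185
    ce,y,g,i=view(ce,23.)
cv2.imwrite("pics/w5.png",i)
E
```

```text
z 0.135 f [ 1.1  0.4 10.1]
roller [0.5017 0.0624] yaw 23.02 gap 0.0719 lat 0.0023 box 157 123 195 70 t 21.0083
   tape (array([0.56864246, 0.08617099]), np.float32(111.362175), [21.1676025390625, 260.48638916015625])
z 0.136 f [0.5 1.7 8.7]
roller [0.5207 0.0701] yaw 23.06 gap 0.0513 lat 0.0027 box 158 127 194 69 t 24.1917
   tape (array([0.56934412, 0.086348  ]), np.float32(110.9951), [21.380037307739258, 260.531494140625])
```

The roller turns at the same rate along its length and yaw stays at about +2°. I'll try the next stroke with wide-open fingers, a firmer press (about 20 N) and a larger twist.

```bash
python3 - <<'E'
from h import *
ce=np.array([.5207,.0701]);yaw=23.
arm.move_gripper(1.0)
s=ce-n_(yaw)*.008;y0=yaw+4
arm.movep([*s,.145],ori(y0));z,f=touch(s,y0,.136,fmin=20,zmin=.115);print(z,f)
e,f=drag(s,y0,z,.034,y0-8,.07);print(f)
arm.line_to([*e,z+.03],.15)
ce,y,g,i=view(ce+n_(yaw)*.015,21.1);cv2.imwrite("pics/w6.png",i)
E
```

```text
0.121 23.674174029637125
[ 1.39482109  0.48952231 18.08744774]
roller [0.5369 0.077 ] yaw 21.2 gap 0.0337 lat 0.0033 box 157 125 195 70 t 30.8917
   tape (array([0.56958429, 0.08622554]), np.float32(111.153854), [19.967269897460938, 260.03057861328125])
```

View pics/w6.png

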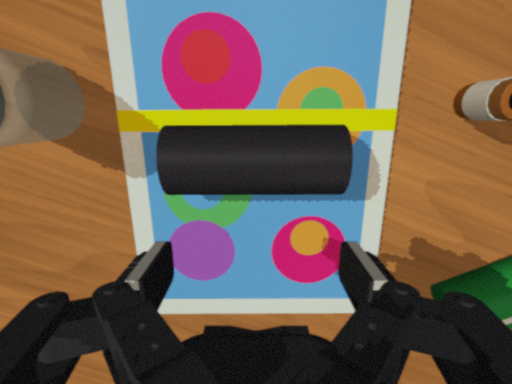

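The twist worked: in the wrist view the roller (rows 126–193, columns 157–352) is now parallel to the tape (row 120), with 33.7 mm left. Now straight strokes.

```bash
python3 - <<'E'
from h import *
ce=np.array([.5369,.0770]);y=21.2
for k in range(2):
    stroke(ce,y,.036,0.,v=.06)
    ce,y2,g,i=view(ce+n_(y)*.0165,21.1)
    if g<.012:break
cv2.imwrite("pics/w7.png",i)
E
```

```text
z 0.125 f [0.6 1.  6.7]
roller [0.5529 0.0833] yaw 21.36 gap 0.0165 lat 0.0034 box 157 128 195 69 t 36.9
   tape (array([ 0.60839459, -0.01397922]), np.float32(111.15227), [17.95302963256836, 45.18474578857422])
z 0.124 f [0.4 0.8 7. ]
roller [0.5691 0.0893] yaw 21.16 gap -0.0007 lat 0.0031 box 158 128 194 69 t 43.1583
   tape (array([ 0.60978418, -0.01804219]), np.float32(111.35292), [18.608280181884766, 36.556243896484375])
```

The gap is now -0.7 mm and yaw is within 0.1° of the tape. I'll retreat and verify.

```bash
python3 - <<'E'
from h import *
arm.line_to([.52,.066,.30],.2);i=snapshot("wrist")
ce,y,g,_=roller([.5691,.0893]);cv2.imwrite("pics/w8.png",i)
E
```

```text
roller [0.5687 0.0905] yaw 21.49 gap -0.0008 lat 0.0045 box 180 102 141 53 t 43.875
   tape (array([ 0.60867395, -0.01520202]), np.float32(111.14855), [18.399295806884766, 42.53532028198242])
```

View pics/w8.png

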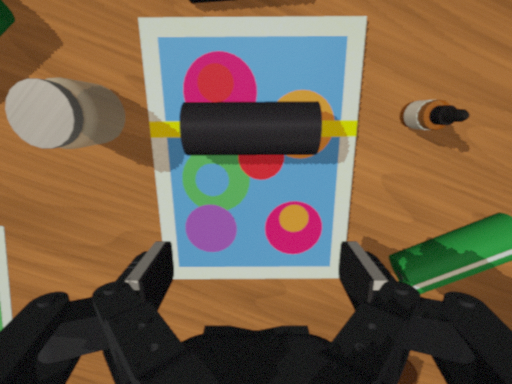

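The view shows the roller (columns 180–321, row 128) resting centred on the tape and parallel to it. Both ends are on the board, the jar and dropper are undisturbed, and the gripper is clear.

```bash
python3 -c "
from station import ticket
print(ticket.finish_job())"
```

```text
the job is handed in; nothing more can be done
None
```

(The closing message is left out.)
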